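# Hang the twin-hole holder on its rail and put the tall vial in it

### The job

Hang the white two-compartment holder on the steel rail, with both holes of its flange over the rail's two upright pins and its compartments on the robot's side, lowering it until the flange is fully down on the rail before you let go. Then take the tallest of the three capped vials, lower it upright to the floor of either compartment of the hanging holder, and only then let go. Leave the cup, the tweezers and the other two vials where they are.

Things in the scene. Friction and masses are not known exactly. Their poses are not given: they have to be found in the camera images.
- holder_grip (a point): Loose white holder, 0.2-0.4 kg: open box 56 (x) by 120 (y) by 60 mm high, on the table. A central fin, 10 mm thick in y, 46 long in x, rising 40 above the rim, parts two 48 by 51 mm compartments centred 30.5 mm off in +y and -y, floor 4 mm thick. Point: centre of the fin's raised part, over the box's centre, 80 above its underside, 20 above the rim. x points to the flange, z up.
- hole_left (a point): The holder's flange is a 5 mm plate on the box's +x side, top level with the rim, 120 mm wide, from 28 to 58 mm in x from the fin's centre. Point: centre of its +y through hole (round, 13 mm), on the flange's underside, 55 mm above the holder's underside, at x 43, y +42 mm from the fin's centre. Axes as the holder's.
- hole_right (a point): The flange's other 13 mm hole, at x 43, y -42 mm from the fin's centre, on the flange's underside. Axes as the holder's.
- pin_left (a point): Foot of the +y pin of the fixed steel rail, on its flat top 110 mm above the table. Pin: upright, 8 mm thick, round tip 20 mm above this point. Rail: 170 mm along y, 24 deep in x (12 before and behind the pins), with a panel below its front (-x) edge. The box hangs on the -x side, its x along the rail's x, hole_left on this pin.
- pin_right (a point): Foot of the rail's -y pin, 84 mm from pin_left, otherwise the same; takes hole_right. Once hung, the holder's underside is 55 mm above the table, its back wall about 3 mm before the panel, and it may lean by a few degrees when let go.
- vial_tall_center (a point): Centre (half-way up) of the tallest capped plastic vial, an upright cylinder 36 mm in diameter, 110 mm high, 0.06 to 0.13 kg, on the table; z up. Standing in a compartment, its centre is 21 mm below holder_grip and its top 54 mm above the holder's rim.
- vial_mid_center (a point): Centre of the middle capped vial, 36 mm diameter, 75 mm high; stays where it is.
- vial_short_center (a point): Centre of the short capped vial, 40 mm diameter, 60 mm high; stays where it is.
- cup_center (a point): Centre of the white ceramic cup, 80 mm across the rim, 85 mm high; stays where it is.
- tweezers_center (a point): Centre of the steel tweezers, 155 mm long (their x), 9 mm high, flat on the table; stay where they are.
Things that resemble listed ones, but are neither listed nor needed, are in the scene too. What is shaped like the part that bears vial_tall_center but blue or turquoise is not meant.

How it is judged (in metres and radians):
On the way, in this order (a step that is already met when the one before it is completed fails the run):
1. the holder, still held by the fingers, is lowered over both pins until its flange is within 8 mm of the rail (horizontal distance between hole_left and pin_left below 0.006 m and z of hole_left in the frame of pin_left between -0.004 and 0.008 m and horizontal distance between hole_right and pin_right below 0.006 m and z of hole_right in the frame of pin_right between -0.004 and 0.008 m and angle between holder_grip's own z axis and vertical below 0.2 rad and contact force between the fingers and holder above 0.5 N), for 0.1 s.
2. the tall vial, still held by the fingers, is lowered to within about 12 mm of a compartment's floor of the hung holder (horizontal distance between hole_left and pin_left below 0.006 m and z of hole_left in the frame of pin_left between -0.004 and 0.006 m and horizontal distance between hole_right and pin_right below 0.006 m and z of hole_right in the frame of pin_right between -0.004 and 0.006 m and angle between holder_grip's own z axis and vertical below 0.2 rad and x of vial_tall_center in the frame of holder_grip between -0.018 and 0.018 m and (y of vial_tall_center in the frame of holder_grip between 0.012 and 0.047 m or y of vial_tall_center in the frame of holder_grip between -0.047 and -0.012 m) and z of vial_tall_center in the frame of holder_grip between -0.03 and -0.009 m and angle between vial_tall_center's own z axis and vertical below 0.35 rad and contact force between the fingers and vial_tall above 0.5 N), for 0.1 s.
At the end, for the whole second after the job is handed in: Both flange holes are over their pins (centres within 6 mm) with the flange down on the rail (within 6 mm), the holder upright within 0.2 rad; the tall vial stands in one of its compartments, bottom within 12 mm of the floor, upright within 0.35 rad; both at rest and released (horizontal distance between hole_left and pin_left below 0.006 m and z of hole_left in the frame of pin_left between -0.004 and 0.006 m and horizontal distance between hole_right and pin_right below 0.006 m and z of hole_right in the frame of pin_right between -0.004 and 0.006 m and angle between holder_grip's own z axis and vertical below 0.2 rad and x of vial_tall_center in the frame of holder_grip between -0.018 and 0.018 m and (y of vial_tall_center in the frame of holder_grip between 0.012 and 0.047 m or y of vial_tall_center in the frame of holder_grip between -0.047 and -0.012 m) and z of vial_tall_center in the frame of holder_grip between -0.03 and -0.009 m and angle between vial_tall_center's own z axis and vertical below 0.35 rad and linear speed of each of holder, vial_tall below 0.02 m/s); the robot touches nothing.
It fails at once if moved: the cup, by more than 30 mm (distance of cup_center from where it was at the start of the episode above 0.03 m).
It fails at once if moved: the middle vial, by more than 30 mm (distance of vial_mid_center from where it was at the start of the episode above 0.03 m).
It fails at once if moved: the short vial, by more than 30 mm (distance of vial_short_center from where it was at the start of the episode above 0.03 m).
It fails at once if moved: the tweezers, by more than 30 mm (distance of tweezers_center from where it was at the start of the episode above 0.03 m).
It also fails if it takes over 61 s, if anything falls off the work surface, if the arm or the gripper's body presses on something with over 40 N, if the wrist force passes 120 N, or if a joint passes its speed limit or range.

### The arm

A 6-joint arm with a two-finger parallel gripper is mounted at the origin on the work surface. World frame = base frame: x ahead of the robot, y to its left, z up, the work surface at z = 0. Lengths are in m, angles in degrees, forces in N, time in s.
With the tool pointing down it reaches from about 0.375 to 0.9 m from the base axis. Payload 3.1 kg.
Tool frame: the origin (TCP) lies between the finger pads; the fingertips stand 22 mm ahead of it and the grasp point (between the pads) lies 3 mm ahead of it; y points along the fingers, x is the direction in which the jaws open and shut, and the axes are right-handed (so a half turn about y gives the same grasp; the last joint's range is limited). The gripper opens to 87 mm and grips with 3 to 60 N. Pads are 19 mm wide; open, the fingers measure 117 mm over their backs; the gripper's body (75 mm by 190 mm) begins 51 mm behind the grasp point.
Start: joints at [57.611, 30.224, 82.088, -0, 67.689, -10.227], TCP at [0.236, 0.579, 0.245] pointing down, gripper open.
Joint ranges: [-176.69, 176.69], [-43.24, 126.21], [12.49, 139.97], [-82, 262], [0, 151.66], [-163.58, 163.58]. Speed limits (degrees/s): [159.86, 159.86, 180, 180, 180, 180].

### API

Orientations are given as a 3x3 rotation matrix whose columns are the frame's x, y, z axes.
In Python, from rig import bot, imaging, workorder gives the robot as it stands. The module is installed in compiled form; this text tells all that it offers.
- The arm moves only by the tool drive_tool, never from a script. Its argument "commands" is a list of rows, each an object of numbers: "dx", "dy", "dz": the shift along the tool's x, y, z normalised to -1 to 1, where 1 is 4 cm; "wx", "wy", "wz": the turn, a rotation vector about the tool's x, y, z normalised to -1 to 1, where 1 is pi/2 rad; "grip": the finger opening in mm, from 0 to 87. In form: [{"dx": .., "dy": .., "dz": .., "wx": .., "wy": .., "wz": .., "grip": ..}, ...]. A call has 1 to 8 rows; each row shifts and turns the commanded pose from where the row before left it, along the tool's axes as they then stand; what a row does not reach is not made up. A row lasts 1/8 s, in which the tool goes at most 62.5 mm and 10.7 degrees, less where a joint would pass 70% of its speed; a pose out of reach is approached as far as the arm can. A call with a number of a shift or a turn outside -1 to 1 is refused whole. A call with a gripper value outside its range is refused whole. The fingers move at their own pace and stop on an object; the grip force is fixed at half the most. Time passes only in rows, so rows that do not move let the fingers close. It gives the time, the measured TCP pose, the force and the opening at its end, in the units of the state.
- bot.read_state(): the state, without advancing time (a new reading comes with each control period).
- imaging.capture(name): name is "scene" or "top"; returns (picture, depth): 400x640x3 uint8, red, green, blue; 400x640 float32, m along the optical axis (not along the pixel's ray), 0 where there is no reading.
- imaging.get_calibration(name): a dict with "mtx" (3x3 intrinsics, pixels), "world_to_cam" (4x4, takes a point from world to camera coordinates). Camera axes: x right, y down, z forward; pixel columns grow to the right and rows downward; lengths in m; the calibration is good to about 2 mm. A picture is of the moment at which its call begins. get_calibration takes no time and is no camera call.
- workorder.hand_in(): hands the job in, once; it reports no verdict.
The state is a dict: "time_s": time; "joint_positions": joint angles; "qvel": joint speeds; "tau": joint torques, N m; "position": TCP position; "tcp_rot": TCP orientation; "force": force on the tool from outside, world axes, zero at the start; "moment": the same for the moment, N m; "opening": opening from 0.0 (shut) to 1.0 (fully open).
Only numpy, scipy, OpenCV 4.12 (cv2) and the standard library are available. Lean on these libraries where they do the work, as an engineer would, in place of code of your own. Each camera call takes 0.05 s, during which the arm holds its last target. There are 200 camera calls.

## Working session

There is one attempt and no reset: what is moved stays moved. The work goes in short steps, Python scripts to look and compute and a tool call to move; the robot and the scene stay as the last step left them, time stands still between calls to the robot, and variables do not carry over. Pictures are saved under pics/ and viewed, on a budget of 10 in all, crops included, one or two more only if the job needs it, and the job is handed in when it is done.

Besides the shell and the picture viewer there is one more tool, called after "Call:" by a JSON object that holds its "op" and its "data". drive_tool: Moves the arm, as the interface text tells. Its arguments: {"type":"object","properties":{"commands":{"type":"array"}},"required":["commands"]}

```bash
mkdir -p pics
cat > h.py <<'E'
import numpy as np, cv2
from rig import bot, imaging, workorder
def cap(n):
    im,d=imaging.capture(n); return im,d
def cal(n):
    c=imaging.get_calibration(n); return np.array(c["mtx"]),np.array(c["world_to_cam"])
def cloud(n,d):
    K,T=cal(n); v,u=np.mgrid[0:d.shape[0],0:d.shape[1]]
    P=np.stack([(u-K[0,2])/K[0,0]*d,(v-K[1,2])/K[1,1]*d,d],-1)
    W=(P-T[:3,3])@T[:3,:3]; W[d==0]=np.nan
    return W
def ray(n,u,v,z):
    K,T=cal(n); R=T[:3,:3]; C=-R.T@T[:3,3]
    r=R.T@np.array([(u-K[0,2])/K[0,0],(v-K[1,2])/K[1,1],1]); return C+r*(z-C[2])/r[2]
def proj(n,p):
    K,T=cal(n); q=T[:3,:3]@np.array(p)+T[:3,3]; q=K@q; return q[:2]/q[2]
E
python3 - <<'E'
from h import *
for n in("scene","top"):
    im,d=cap(n); np.savez(f"{n}0.npz",im=im,d=d); cv2.imwrite(f"pics/{n}0.png",im[:,:,::-1])
    K,T=cal(n); print(n,K.round(1).tolist(),(-T[:3,:3].T@T[:3,3]).round(3),T[:3,:3].round(2).tolist())
s=bot.read_state(); print(s)
E
```

```text
scene [[468.3, 0.0, 323.8], [0.0, 468.3, 204.1], [0.0, 0.0, 1.0]] [1.192 0.701 0.949] [[-0.72, 0.69, -0.01], [0.47, 0.48, -0.74], [-0.5, -0.54, -0.67]]
top [[444.9, 0.0, 319.9], [0.0, 444.9, 196.7], [0.0, 0.0, 1.0]] [ 0.384 -0.014  1.109] [[0.01, -1.0, -0.03], [-0.99, -0.01, -0.17], [0.17, 0.03, -0.99]]
{'time_s': 0.1, 'joint_positions': array([ 5.76103056e+01,  3.02726937e+01,  8.21507215e+01, -6.71200893e-04,
        6.76879411e+01, -1.02269081e+01]), 'qvel': array([ 0.00563023, -0.12209848, -0.18754404, -0.02568414, -0.05923421,
        0.03594247]), 'tau': array([-5.43570950e-04, -4.40990639e+01, -1.77149481e+01,  6.34587253e-02,
        5.34178305e-02, -5.27475595e-05]), 'position': array([0.23540611, 0.57829768, 0.24367027]), 'tcp_rot': array([[ 3.77234236e-01, -1.03195028e-03, -9.26117307e-01],
       [ 9.26115903e-01, -1.64697177e-03,  3.77235499e-01],
       [-1.91457734e-03, -9.99998111e-01,  3.34411428e-04]]), 'force': array([ 0.46701697, -0.41128888, -0.40965652]), 'moment': array([ 0.017513  ,  0.0491217 , -0.00215242]), 'opening': 1.0038904593595002}
```

View pics/top0.png

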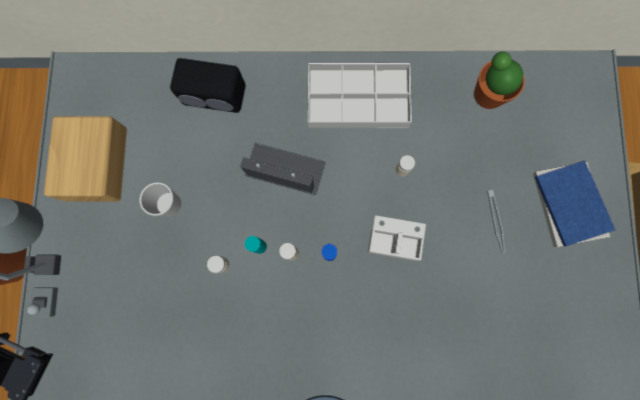

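View pics/scene0.png

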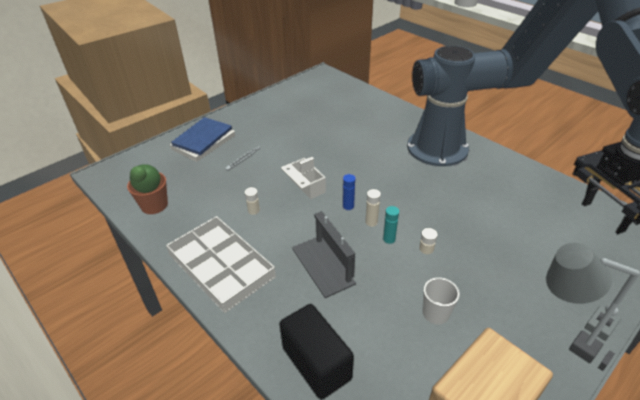

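The top view shows the holder at (398,238) with its flange up (+x), and the rail pins near (258,165) and (293,174).

Things that could be taken for the tall vial, by top pixel:
- white cap (288,251)
- white cap (217,264), which looks short
- white cap (406,165)
- teal (255,244)
- blue (330,252)

I'll check their heights by depth and look at a close crop.

Run:
```python
from h import *
t=np.load("top0.npz");W=cloud("top",t["d"]);im=t["im"]
for nm,(u,v) in dict(A=(288,251),B=(217,264),C=(406,165),teal=(255,244),blue=(330,252),cup=(157,198)).items():
    w=W[v-14:v+15,u-14:v*0+u+15].reshape(-1,3); w=w[w[:,2]>0.03]; zt=np.nanpercentile(w[:,2],95)
    q=w[w[:,2]>zt-.008]; mid=(q[:,:2].min(0)+q[:,:2].max(0))/2
    print(nm,"top z",zt.round(3),"mid",mid.round(3),"ext",np.ptp(q[:,:2],axis=0).round(3))
# rail and holder heights
for nm,(a,b,c,d) in dict(rail=(235,325,140,200),hold=(362,432,208,268)).items():
    w=W[c:d,a:b].reshape(-1,3); h,e=np.histogram(w[:,2],bins=np.arange(-.01,.15,.005)); print(nm,[(round(x,3),int(n)) for x,n in zip(e,h) if n>5])
c1=cv2.resize(im[140:205,235:330],None,fx=8,fy=8,interpolation=3); cv2.imwrite("pics/c1.png",c1[:,:,::-1])
c2=cv2.resize(im[205:275,200:435],None,fx=3.4,fy=3.4,interpolation=3)
c3=cv2.resize(im[208:270,360:435],None,fx=8,fy=8,interpolation=3);
s=np.load("scene0.npz")["im"]; c4=cv2.resize(s[160:265,275:450],None,fx=4.5,fy=4.5,interpolation=3)
pad=lambda x:cv2.copyMakeBorder(x,0,0,0,800-x.shape[1],0)
cv2.imwrite("pics/c2.png",cv2.resize(np.vstack([pad(c1),pad(c3)]),None,fx=.58,fy=.58)[:,:,::-1]); cv2.imwrite("pics/c4.png",c4[:,:,::-1])
```

```text
A top z 0.112 mid [0.433 0.088] ext [0.034 0.034]
B top z 0.062 mid [0.402 0.261] ext [0.037 0.038]
C top z 0.076 mid [ 0.647 -0.191] ext [0.035 0.036]
teal top z 0.112 mid [0.448 0.167] ext [0.034 0.034]
blue top z 0.112 mid [ 0.432 -0.007] ext [0.034 0.034]
cup top z 0.085 mid [0.555 0.4  ] ext [0.068 0.073]
rail [(np.float64(-0.01), 88), (np.float64(-0.005), 1673), (np.float64(0.0), 1210), (np.float64(0.005), 1095), (np.float64(0.01), 108), (np.float64(0.015), 9), (np.float64(0.02), 22), (np.float64(0.025), 21), (np.float64(0.03), 33), (np.float64(0.035), 18), (np.float64(0.04), 23), (np.float64(0.045), 28), (np.float64(0.05), 22), (np.float64(0.055), 27), (np.float64(0.06), 28), (np.float64(0.065), 26), (np.float64(0.07), 25), (np.float64(0.075), 25), (np.float64(0.08), 29), (np.float64(0.085), 26), (np.float64(0.09), 28), (np.float64(0.095), 30), (np.float64(0.1), 40), (np.float64(0.105), 493), (np.float64(0.11), 230), (np.float64(0.12), 8), (np.float64(0.125), 15)]
hold [(np.float64(-0.01), 49), (np.float64(-0.005), 1385), (np.float64(0.0), 1295), (np.float64(0.005), 160), (np.float64(0.01), 34), (np.float64(0.015), 25), (np.float64(0.02), 32), (np.float64(0.025), 37), (np.float64(0.03), 28), (np.float64(0.035), 30), (np.float64(0.04), 30), (np.float64(0.045), 34), (np.float64(0.05), 54), (np.float64(0.055), 564), (np.float64(0.06), 297), (np.float64(0.065), 7), (np.float64(0.07), 6), (np.float64(0.075), 7), (np.float64(0.085), 6), (np.float64(0.095), 69), (np.float64(0.1), 27)]
```

View pics/c4.png

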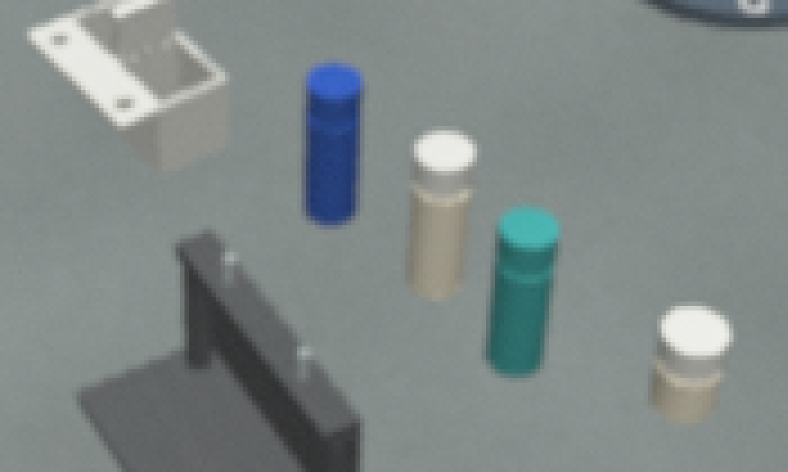

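View pics/c2.png

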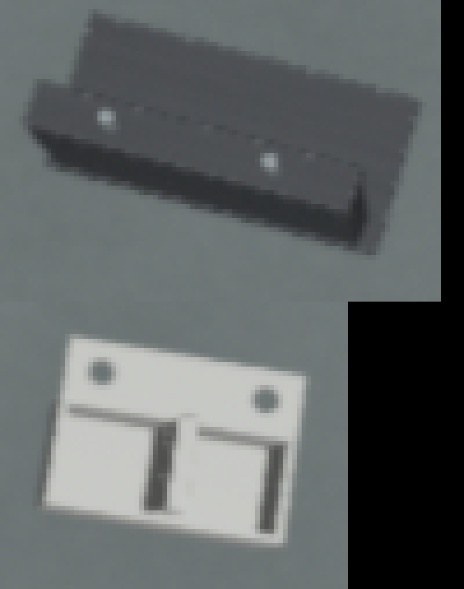

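The crop settles it. The tall vial is the beige, white-capped one at scene (373,205) and top (288,251), with its top at z 0.112. The teal and blue ones are the excluded lookalikes. The rail's pins are on its top, and its base plate lies behind, on the +x side. The flange faces +x. Next I'll measure the holes, fin and pins.

```bash
cat >> h.py <<'E'
def blobs(im,box,f,amin=2,amax=60,up=8):
    a,b,c,d=box; g=cv2.resize(cv2.cvtColor(im[c:d,a:b],cv2.COLOR_RGB2GRAY),None,fx=up,fy=up,interpolation=cv2.INTER_CUBIC)
    n,l,s,ce=cv2.connectedComponentsWithStats(f(g.astype(int)).astype(np.uint8))
    return [((ce[i]+.5)/up-.5+[a,c],s[i,4]/up**2) for i in range(1,n) if amin<s[i,4]/up**2<amax]
E
python3 - <<'E'
from h import *
for n,pb,hb,z in(("top",(240,320,155,188),(372,430,212,236),.06),("scene",(312,360,208,285),(280,310,155,190),.06)):
    im=np.load(n+"0.npz")["im"]
    print(n,"pins");
    for c,s in blobs(im,pb,lambda g:g>125,1,20): print(c.round(1),round(s,1),ray(n,*c,.126).round(4))
    print("holes")
    for c,s in blobs(im,hb,lambda g:g<165,4,50): print(c.round(1),round(s,1),ray(n,*c,.06).round(4))
t=np.load("top0.npz");W=cloud("top",t["d"])
def rect(box,lo,hi):
    a,b,c,d=box; w=W[c:d,a:b].reshape(-1,3); q=w[(w[:,2]>lo)&(w[:,2]<hi)][:,:2].astype(np.float32)
    r=cv2.minAreaRect(q*1000); print(len(q),r)
rect((235,325,140,200),.103,.116); rect((362,432,208,268),.054,.066); rect((362,432,208,268),.09,.106)
a=W[270:320,250:500,2];print("table z",np.nanmedian(a))
E
```

```text
top pins
[257.4 164.7] 6.3 [0.6258 0.1567 0.126 ]
[292.6 174.3] 7.1 [0.6037 0.0756 0.126 ]
holes
[381.4 222.7] 24.1 [ 0.5024 -0.1308  0.06  ]
[416.8 228.8] 25.1 [ 0.4888 -0.2137  0.06  ]
scene pins
[312.5 283. ] 7.0 [0.7707 0.2075 0.126 ]
holes
748 ((615.3169555664062, 116.78561401367188), (169.17324829101562, 25.0816650390625), 74.6780014038086)
880 ((468.94744873046875, -166.8089141845703), (120.69378662109375, 86.48621368408203), 80.40601348876953)
101 ((453.9220275878906, -164.16647338867188), (10.10765266418457, 45.45923614501953), 80.55863189697266)
table z -0.000551007786879258
```

Add to h.py:
```python
def go(p,th):
    s=bot.read_state(); R=np.array(s["tcp_rot"]); P=np.array(s["position"])
    t=np.degrees(np.arctan2(R[1,0],R[0,0])); c=np.radians(th)
    F=np.array([[np.cos(c),0,-np.sin(c)],[np.sin(c),0,np.cos(c)],[0,-1,0]])
    rv=cv2.Rodrigues(R.T@F)[0].ravel()
    d=np.array(p)-P
    print("t",round(s["time_s"],2),"P",P.round(4),"th",t.round(2),"q",np.round(s["joint_positions"],1),"F",np.round(s["force"],1),"open",round(s["opening"]*87,1))
    print("turn units",(rv/(np.pi/2)).round(4),"shift after turn (dx,dy,dz)",(F.T@d/.04).round(3),"now",(R.T@d/.04).round(3))
```

```text
(no output)
```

Call:
{"op": "drive_tool", "data": {"commands": [{"wy": -0.071, "grip": 50}, {"wy": -0.071, "grip": 50}, {"dx": -1, "dz": -0.8, "grip": 50}, {"dx": -1, "dz": -0.8, "grip": 50}, {"dx": -1, "dz": -0.8, "grip": 50}, {"dx": -1, "dz": -0.8, "grip": 50}, {"dx": -1, "dz": -0.8, "grip": 50}, {"dx": -1, "dz": -0.8, "grip": 50}]}}

```text
schema error: expected keys dx, dy, dz, wx, wy, wz, grip
```

Call:
{"op": "drive_tool", "data": {"commands": [{"dx": -1, "dz": -0.8, "grip": 50}, {"dx": -1, "dz": -0.8, "grip": 50}, {"dx": -1, "dz": 0, "grip": 50}, {"dx": -1, "dz": 0, "grip": 50}, {"dx": -1, "dz": 0, "grip": 50}, {"dx": -1, "dz": 0, "grip": 50}, {"dx": -1, "dz": 0, "grip": 50}, {"grip": 50}]}}

```text
schema error: expected keys dx, dy, dz, wx, wy, wz, grip
```

```bash
python3 -c "
from h import *
go([.4535,-.1648,.18],80.6)"
```

```text
t 0.1 P [0.2354 0.5783 0.2437] th 67.84 q [ 57.6  30.3  82.2  -0.   67.7 -10.2] F [ 0.5 -0.4 -0.4] open 87.3
turn units [-0.0003 -0.1418 -0.0012] shift after turn (dx,dy,dz) [-17.437   1.592  -8.413] now [-15.145   1.617 -12.058]
```

All keys are required in every row.

Call:
{"op": "drive_tool", "data": {"commands": [{"dx": 0, "dy": 0, "dz": 0, "wx": 0, "wy": -0.071, "wz": 0, "grip": 50}, {"dx": 0, "dy": 0, "dz": 0, "wx": 0, "wy": -0.071, "wz": 0, "grip": 50}, {"dx": -1, "dy": 0, "dz": -0.8, "wx": 0, "wy": 0, "wz": 0, "grip": 50}, {"dx": -1, "dy": 0, "dz": -0.8, "wx": 0, "wy": 0, "wz": 0, "grip": 50}, {"dx": -1, "dy": 0, "dz": -0.8, "wx": 0, "wy": 0, "wz": 0, "grip": 50}, {"dx": -1, "dy": 0, "dz": -0.8, "wx": 0, "wy": 0, "wz": 0, "grip": 50}, {"dx": -1, "dy": 0, "dz": -0.8, "wx": 0, "wy": 0, "wz": 0, "grip": 50}, {"dx": -1, "dy": 0, "dz": -0.8, "wx": 0, "wy": 0, "wz": 0, "grip": 50}]}}

```text
time_s: 1.1
position: [0.3865, 0.3092, 0.2443]
tcp_rot: [[0.163, -0.0, -0.987], [0.987, -0.0, 0.163], [-0.0, -1.0, 0.0]]
force: [0.1, 0.2, -0.2]
opening: 0.572
```

Call:
{"op": "drive_tool", "data": {"commands": [{"dx": -1, "dy": 0, "dz": -0.8, "wx": 0, "wy": 0, "wz": 0, "grip": 50}, {"dx": -1, "dy": 0, "dz": -0.8, "wx": 0, "wy": 0, "wz": 0, "grip": 50}, {"dx": -1, "dy": 0, "dz": -0.4, "wx": 0, "wy": 0, "wz": 0, "grip": 50}, {"dx": -1, "dy": 0, "dz": -0.4, "wx": 0, "wy": 0, "wz": 0, "grip": 50}, {"dx": -1, "dy": 0, "dz": -0.4, "wx": 0, "wy": 0, "wz": 0, "grip": 50}, {"dx": -1, "dy": 0, "dz": -0.4, "wx": 0, "wy": 0, "wz": 0, "grip": 50}, {"dx": -1, "dy": 0, "dz": 0, "wx": 0, "wy": 0, "wz": 0, "grip": 50}, {"dx": 0, "dy": 0, "dz": 0, "wx": 0, "wy": 0, "wz": 0, "grip": 50}]}}

```text
time_s: 2.1
position: [0.4664, 0.0115, 0.2443]
tcp_rot: [[0.167, -0.001, -0.986], [0.986, -0.0, 0.167], [-0.0, -1.0, 0.001]]
force: [-1.0, 1.5, 0.3]
opening: 0.576
```

```bash
python3 -c "
from h import *
go([.4535,-.1648,.18],80.6)"
```

```text
t 2.1 P [0.4664 0.0115 0.2443] th 80.37 q [-12.3  18.1 104.1  -0.   57.8 -92.7] F [-1.   1.5  0.3] open 50.1
turn units [-0.0006 -0.0026 -0.0001] shift after turn (dx,dy,dz) [-4.402  1.607 -0.402] now [-4.4    1.607 -0.421]
```

Call:
{"op": "drive_tool", "data": {"commands": [{"dx": -1, "dy": 0, "dz": -0.1, "wx": 0, "wy": 0, "wz": 0, "grip": 50}, {"dx": -1, "dy": 0, "dz": -0.1, "wx": 0, "wy": 0, "wz": 0, "grip": 50}, {"dx": -1, "dy": 0.5, "dz": -0.1, "wx": 0, "wy": 0, "wz": 0, "grip": 50}, {"dx": -1, "dy": 0.5, "dz": -0.1, "wx": 0, "wy": 0, "wz": 0, "grip": 50}, {"dx": -0.4, "dy": 0.6, "dz": 0, "wx": 0, "wy": 0, "wz": 0, "grip": 50}, {"dx": 0, "dy": 0, "dz": 0, "wx": 0, "wy": 0, "wz": 0, "grip": 50}, {"dx": 0, "dy": 0, "dz": 0, "wx": 0, "wy": 0, "wz": 0, "grip": 50}]}}

```text
time_s: 2.98
position: [0.454, -0.1615, 0.1809]
tcp_rot: [[0.162, 0.0, -0.987], [0.987, 0.001, 0.162], [0.001, -1.0, 0.0]]
force: [-0.1, 0.9, -0.3]
opening: 0.575
```

```bash
python3 -c "
from h import *
go([.4535,-.1648,.079],80.6)"
```

```text
t 2.98 P [ 0.454  -0.1615  0.1809] th 80.67 q [ -32.9   24.9  106.     0.    49.1 -113.6] F [-0.1  0.9 -0.3] open 50.0
turn units [-0.      0.0008  0.0003] shift after turn (dx,dy,dz) [-0.083  2.548  0.   ] now [-0.084  2.548  0.   ]
```

Call:
{"op": "drive_tool", "data": {"commands": [{"dx": -0.08, "dy": 0.6, "dz": 0, "wx": 0, "wy": 0, "wz": 0, "grip": 50}, {"dx": 0, "dy": 0.6, "dz": 0, "wx": 0, "wy": 0, "wz": 0, "grip": 50}, {"dx": 0, "dy": 0.6, "dz": 0, "wx": 0, "wy": 0, "wz": 0, "grip": 50}, {"dx": 0, "dy": 0.6, "dz": 0, "wx": 0, "wy": 0, "wz": 0, "grip": 50}, {"dx": 0, "dy": 0.15, "dz": 0, "wx": 0, "wy": 0, "wz": 0, "grip": 50}, {"dx": 0, "dy": 0, "dz": 0, "wx": 0, "wy": 0, "wz": 0, "grip": 50}, {"dx": 0, "dy": 0, "dz": 0, "wx": 0, "wy": 0, "wz": 0, "grip": 20}, {"dx": 0, "dy": 0, "dz": 0, "wx": 0, "wy": 0, "wz": 0, "grip": 4}]}}

```text
time_s: 3.98
position: [0.4537, -0.166, 0.0794]
tcp_rot: [[0.163, 0.001, -0.987], [0.987, -0.001, 0.163], [-0.001, -1.0, -0.002]]
force: [-0.1, -0.0, 0.3]
opening: 0.429
```

Call:
{"op": "drive_tool", "data": {"commands": [{"dx": 0, "dy": 0, "dz": 0, "wx": 0, "wy": 0, "wz": 0, "grip": 2}, {"dx": 0, "dy": 0, "dz": 0, "wx": 0, "wy": 0, "wz": 0, "grip": 2}, {"dx": 0, "dy": 0, "dz": 0, "wx": 0, "wy": 0, "wz": 0, "grip": 2}, {"dx": 0, "dy": 0, "dz": 0, "wx": 0, "wy": 0, "wz": 0, "grip": 2}]}}

```text
time_s: 4.47
position: [0.4532, -0.1657, 0.0786]
tcp_rot: [[0.163, -0.0, -0.987], [0.987, 0.0, 0.163], [0.0, -1.0, 0.0]]
force: [0.1, 1.4, 1.6]
opening: 0.115
```

```bash
python3 -c "
from h import *
go([.4535,-.1648,.079],80.6)"
```

```text
t 4.47 P [ 0.4532 -0.1657  0.0786] th 80.61 q [ -33.4   35.9  110.     0.    34.1 -114. ] F [0.1 1.4 1.6] open 10.0
turn units [-0.0001  0.0002  0.0001] shift after turn (dx,dy,dz) [ 0.022 -0.009 -0.004] now [ 0.022 -0.009 -0.004]
```

Call:
{"op": "drive_tool", "data": {"commands": [{"dx": 0, "dy": -0.2, "dz": 0, "wx": 0, "wy": 0, "wz": 0, "grip": 2}, {"dx": 0, "dy": -0.4, "dz": 0, "wx": 0, "wy": 0, "wz": 0, "grip": 2}, {"dx": 0, "dy": -0.7, "dz": 0, "wx": 0, "wy": 0, "wz": 0, "grip": 2}, {"dx": 0, "dy": -0.7, "dz": 0, "wx": 0, "wy": 0, "wz": 0, "grip": 2}, {"dx": 0, "dy": -0.7, "dz": 0, "wx": 0, "wy": 0, "wz": 0, "grip": 2}, {"dx": 0, "dy": -0.7, "dz": 0, "wx": 0, "wy": 0.03, "wz": 0, "grip": 2}, {"dx": 0, "dy": -0.3, "dz": 0, "wx": 0, "wy": 0.035, "wz": 0, "grip": 2}, {"dx": 0, "dy": 0, "dz": 0, "wx": 0, "wy": 0, "wz": 0, "grip": 2}]}}

```text
time_s: 5.48
position: [0.4533, -0.1659, 0.2273]
tcp_rot: [[0.262, 0.001, -0.965], [0.965, -0.001, 0.262], [-0.001, -1.0, -0.002]]
force: [-0.2, 0.1, -3.2]
opening: 0.113
```

```bash
python3 -c "
from h import *
go([.5735,.1278,.225],74.75)"
```

```text
t 5.47 P [ 0.4533 -0.1659  0.2273] th 74.8 q [ -33.4   20.7  103.2   -0.    56.  -108.2] F [-0.2  0.1 -3.2] open 9.8
turn units [ 0.001   0.0006 -0.0004] shift after turn (dx,dy,dz) [ 7.874  0.059 -0.968] now [ 7.873  0.055 -0.975]
```

Call:
{"op": "drive_tool", "data": {"commands": [{"dx": 0.4, "dy": 0, "dz": -0.05, "wx": 0, "wy": 0, "wz": 0, "grip": 2}, {"dx": 0.8, "dy": 0, "dz": -0.1, "wx": 0, "wy": 0, "wz": 0, "grip": 2}, {"dx": 1, "dy": 0, "dz": -0.12, "wx": 0, "wy": 0, "wz": 0, "grip": 2}, {"dx": 1, "dy": 0, "dz": -0.12, "wx": 0, "wy": 0, "wz": 0, "grip": 2}, {"dx": 1, "dy": 0, "dz": -0.12, "wx": 0, "wy": 0, "wz": 0, "grip": 2}, {"dx": 1, "dy": 0, "dz": -0.12, "wx": 0, "wy": 0, "wz": 0, "grip": 2}, {"dx": 1, "dy": 0, "dz": -0.12, "wx": 0, "wy": 0, "wz": 0, "grip": 2}, {"dx": 0.8, "dy": 0, "dz": -0.1, "wx": 0, "wy": 0, "wz": 0, "grip": 2}]}}

```text
time_s: 6.48
position: [0.5589, 0.0982, 0.225]
tcp_rot: [[0.261, -0.003, -0.965], [0.965, 0.001, 0.261], [-0.0, -1.0, 0.003]]
force: [-0.1, 0.2, -2.8]
opening: 0.112
```

Call:
{"op": "drive_tool", "data": {"commands": [{"dx": 0.6, "dy": 0, "dz": -0.08, "wx": 0, "wy": 0, "wz": 0, "grip": 2}, {"dx": 0.27, "dy": 0, "dz": -0.04, "wx": 0, "wy": 0, "wz": 0, "grip": 2}, {"dx": 0, "dy": 0, "dz": 0, "wx": 0, "wy": 0, "wz": 0, "grip": 2}, {"dx": 0, "dy": 0, "dz": 0, "wx": 0, "wy": 0, "wz": 0, "grip": 2}, {"dx": 0, "dy": 0, "dz": 0, "wx": 0, "wy": 0, "wz": 0, "grip": 2}]}}

```text
time_s: 7.1
position: [0.573, 0.1269, 0.2265]
tcp_rot: [[0.264, -0.001, -0.965], [0.965, -0.0, 0.264], [-0.0, -1.0, 0.001]]
force: [-0.5, -0.3, -3.9]
opening: 0.11
```

Run:
```python
from h import *
go([.5735,.1278,.225],74.75)
ims=[]
for n in("top","scene"):
    im,d=cap(n); np.savez(n+"1.npz",im=im,d=d)
    for p in ([.6258,.1567,.126],[.6037,.0756,.126]): print(n,"pin proj",proj(n,p).round(1))
    u,v=proj(n,[.59,.12,.19]).astype(int); c=im[max(v-50,0):v+50,u-60:u+60]; print(u,v); ims.append(cv2.resize(c,(600,500)[:2] if c.shape[0]==100 else None,fx=5,fy=5,interpolation=3)[:, :])
cv2.imwrite("pics/hold1.png",cv2.resize(np.hstack([i[:500] for i in ims]),None,fx=.66,fy=.66)[:,:,::-1])
```

```text
t 7.1 P [0.573  0.1269 0.2265] th 74.7 q [  1.6  28.5  88.8  -0.   62.8 -73.1] F [-0.5 -0.3 -3.9] open 9.5
turn units [-0.0004 -0.0005 -0.0003] shift after turn (dx,dy,dz) [ 0.025  0.037 -0.005] now [ 0.025  0.037 -0.005]
top pin proj [257.4 164.7]
top pin proj [292.6 174.3]
269 173
scene pin proj [342.4 237.7]
scene pin proj [325.8 216.7]
342 203
```

View pics/hold1.png

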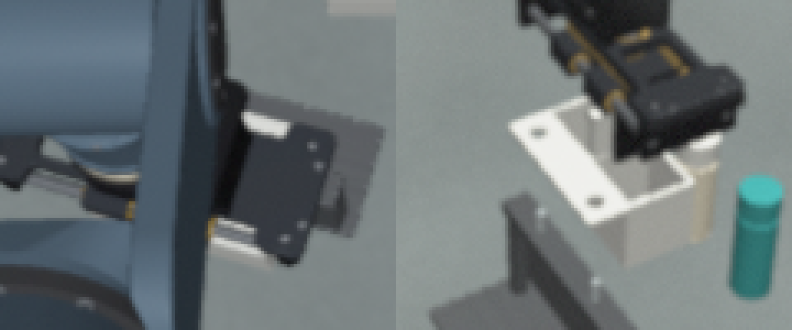

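Scene view 1: the flange holes are at about (325,193) and (342,214), and the pin tips at about (326,217) and (343,238). The gripper blocks the top view, so I'll measure both pairs in the scene camera and check its bias against the first top-view values.

Run:
```python
from h import *
a=np.load("scene0.npz")["im"]; b=np.load("scene1.npz")["im"]
print("holes0"); 
for c,s in blobs(a,(281,310,157,188),lambda g:g<150,2,40): print(c.round(1),round(s,1),ray("scene",*c,.06).round(4))
print("holes0 expected",proj("scene",[.5024,-.1308,.06]),proj("scene",[.4888,-.2137,.06]))
print("pins0")
for thr in(115,130,150):
  for im,box in((a,(318,350,208,246)),(b,(318,350,216,246))):
    for c,s in blobs(im,box,lambda g:g>thr,.7,40): print(thr,c.round(1),round(s,1),ray("scene",*c,.125).round(4))
print("holes1")
for c,s in blobs(b,(315,352,183,222),lambda g:g<150,2,40): print(c.round(1),round(s,1),ray("scene",*c,.208).round(4))
```

```text
holes0
[307.7 186.6] 7.0 [ 0.5061 -0.1042  0.06  ]
holes0 expected [302.64760052 181.96048033] [288.09466851 167.80267906]
pins0
150 [325.8 216.7] 4.4 [0.6029 0.0748 0.125 ]
150 [342.3 237.7] 4.1 [0.6253 0.156  0.125 ]
150 [325.9 216.7] 7.0 [0.6027 0.075  0.125 ]
150 [342.5 237.6] 7.1 [0.6248 0.1561 0.125 ]
holes1
[340.4 192.7] 30.1 [0.5791 0.1021 0.208 ]
[342.1 213.7] 2.8 [0.6287 0.1569 0.208 ]
[348.  220.2] 20.6 [0.6342 0.1813 0.208 ]
```

```bash
cat >> h.py <<'E'
def hole(im,uv,r=5):
    u,v=np.round(uv).astype(int); box=(u-r,u+r+1,v-r,v+r+1); g=cv2.cvtColor(im[box[2]:box[3],box[0]:box[1]],cv2.COLOR_RGB2GRAY).astype(int)
    t=(g[r-1:r+2,r-1:r+2].min()+np.percentile(g,85))/2
    return min(blobs(im,box,lambda g:g<t,1,40),key=lambda c:np.linalg.norm(c[0]-uv))
E
python3 - <<'E'
from h import *
a=np.load("scene0.npz")["im"]; b=np.load("scene1.npz")["im"]
for uv in((302.6,182),(288.1,167.8)): c,s=hole(a,uv,4);print("h0",c.round(2),round(s,1),ray("scene",*c,.06).round(4))
for uv in((325.3,193),(342.3,213.9)): c,s=hole(b,uv,4);print("h1",c.round(2),round(s,1),ray("scene",*c,.2079).round(4))
E
```

```text
h0 [302.18 182.59] 7.2 [ 0.5054 -0.1296  0.06  ]
h0 [287.75 168.34] 6.1 [ 0.4913 -0.2124  0.06  ]
h1 [324.69 192.74] 9.9 [0.6063 0.0756 0.2079]
h1 [341.98 213.64] 11.2 [0.6286 0.1565 0.2079]
```

Call:
{"op": "drive_tool", "data": {"commands": [{"dx": 0.03, "dy": 0.2, "dz": 0, "wx": 0, "wy": 0, "wz": 0, "grip": 2}, {"dx": 0, "dy": 0.4, "dz": 0, "wx": 0, "wy": 0, "wz": 0, "grip": 2}, {"dx": 0, "dy": 0.4, "dz": 0, "wx": 0, "wy": 0, "wz": 0, "grip": 2}, {"dx": 0, "dy": 0.4, "dz": 0, "wx": 0, "wy": 0, "wz": 0, "grip": 2}, {"dx": 0, "dy": 0.2, "dz": 0, "wx": 0, "wy": 0, "wz": 0, "grip": 2}, {"dx": 0, "dy": 0, "dz": 0, "wx": 0, "wy": 0, "wz": 0, "grip": 2}, {"dx": 0, "dy": 0, "dz": 0, "wx": 0, "wy": 0, "wz": 0, "grip": 2}]}}

```text
time_s: 8.07
position: [0.5742, 0.1289, 0.1629]
tcp_rot: [[0.263, 0.001, -0.965], [0.965, 0.0, 0.263], [0.0, -1.0, -0.001]]
force: [0.1, -0.5, -3.1]
opening: 0.112
```

Run:
```python
from h import *
go([.5735,.1278,.1336],74.75)
b,_=cap("scene"); z=bot.read_state()["position"][2]-.0186
for p in((.6037,.0756),(.6258,.1567)):
    c,s=hole(b,proj("scene",[p[0]+.0027,p[1]+.0013,z]),4); w=ray("scene",*c,z); print(c.round(1),round(s,1),"corrected",(w-[.0027,.0013,0]).round(4),"err to pin",(np.array(p)-(w-[.0027,.0013,0])[:2]).round(4))
c=b[170:260,280:400]; cv2.imwrite("pics/low.png",cv2.resize(c,None,fx=6,fy=6,interpolation=3)[:,:,::-1])
```

```text
t 8.07 P [0.5742 0.1289 0.1629] th 74.77 q [  1.8  33.3  91.8  -0.   54.7 -73. ] F [ 0.1 -0.5 -3.1] open 9.7
turn units [0.0007 0.0003 0.0002] shift after turn (dx,dy,dz) [-0.032  0.734  0.01 ] now [-0.032  0.734  0.011]
[325.2 212.5] 9.8 corrected [0.605  0.0765 0.1446] err to pin [-0.0013 -0.0009]
[342.  233.5] 10.9 corrected [0.6269 0.1574 0.1446] err to pin [-0.0011 -0.0007]
```

View pics/low.png

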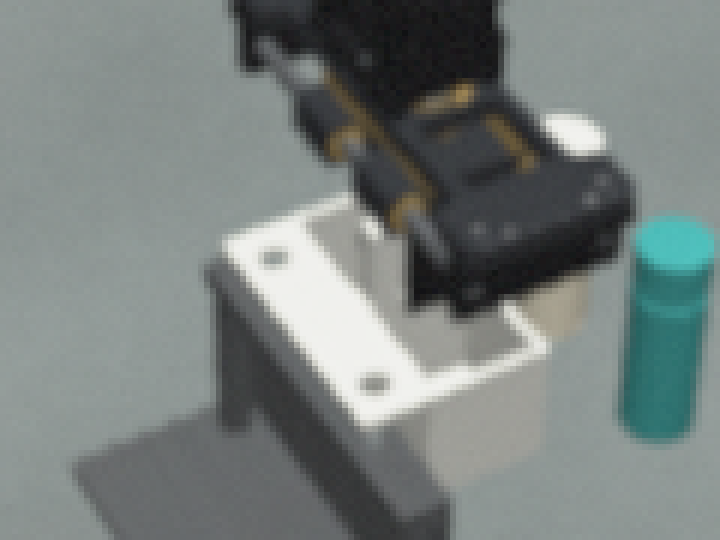

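The holes are centred over the pins to within about 1.5 mm, at (325,212) and (342,233). I'll lower slowly and watch the force.

Call:
{"op": "drive_tool", "data": {"commands": [{"dx": -0.02, "dy": 0.1, "dz": 0.015, "wx": 0, "wy": 0, "wz": 0, "grip": 2}, {"dx": 0, "dy": 0.1, "dz": 0, "wx": 0, "wy": 0, "wz": 0, "grip": 2}, {"dx": 0, "dy": 0.1, "dz": 0, "wx": 0, "wy": 0, "wz": 0, "grip": 2}, {"dx": 0, "dy": 0.1, "dz": 0, "wx": 0, "wy": 0, "wz": 0, "grip": 2}, {"dx": 0, "dy": 0, "dz": 0, "wx": 0, "wy": 0, "wz": 0, "grip": 2}, {"dx": 0, "dy": 0, "dz": 0, "wx": 0, "wy": 0, "wz": 0, "grip": 2}]}}

```text
time_s: 8.88
position: [0.573, 0.1283, 0.1465]
tcp_rot: [[0.263, 0.0, -0.965], [0.965, -0.0, 0.263], [0.0, -1.0, -0.0]]
force: [0.3, -0.7, -3.5]
opening: 0.113
```

Call:
{"op": "drive_tool", "data": {"commands": [{"dx": 0, "dy": 0.1, "dz": 0, "wx": 0, "wy": 0, "wz": 0, "grip": 2}, {"dx": 0, "dy": 0.1, "dz": 0, "wx": 0, "wy": 0, "wz": 0, "grip": 2}, {"dx": 0, "dy": 0.06, "dz": 0, "wx": 0, "wy": 0, "wz": 0, "grip": 2}, {"dx": 0, "dy": 0, "dz": 0, "wx": 0, "wy": 0, "wz": 0, "grip": 2}, {"dx": 0, "dy": 0, "dz": 0, "wx": 0, "wy": 0, "wz": 0, "grip": 2}]}}

```text
time_s: 9.5
position: [0.573, 0.1283, 0.1362]
tcp_rot: [[0.263, 0.0, -0.965], [0.965, 0.0, 0.263], [0.0, -1.0, -0.0]]
force: [1.6, 0.6, -3.8]
opening: 0.111
```

```bash
cat > flange.py <<'E'
from h import *
go([.5735,.1278,.1336],74.75)
b,d=cap("scene"); np.savez("fl.npz",im=b,d=d)
W=cloud("scene",d)
for p in((.6037,.0756),(.6258,.1567),(.6148,.1162)):
    u,v=proj("scene",[p[0],p[1],.115]).astype(int); print("flange z",np.nanmedian(W[v-2:v+3,u-2:u+3,2]).round(4))
E
python3 flange.py
```

```text
t 9.5 P [0.573  0.1283 0.1362] th 74.77 q [  1.7  35.5  93.1   0.   51.4 -73. ] F [ 1.6  0.6 -3.8] open 9.7
turn units [0.0001 0.0002 0.    ] shift after turn (dx,dy,dz) [-0.009  0.065 -0.015] now [-0.009  0.065 -0.015]
flange z 0.1184
flange z 0.1187
flange z 0.116
```

Call:
{"op": "drive_tool", "data": {"commands": [{"dx": 0, "dy": 0.04, "dz": 0, "wx": 0, "wy": 0, "wz": 0, "grip": 2}, {"dx": 0, "dy": 0.02, "dz": 0, "wx": 0, "wy": 0, "wz": 0, "grip": 2}, {"dx": 0, "dy": 0.02, "dz": 0, "wx": 0, "wy": 0, "wz": 0, "grip": 2}, {"dx": 0, "dy": 0, "dz": 0, "wx": 0, "wy": 0, "wz": 0, "grip": 2}, {"dx": 0, "dy": 0, "dz": 0, "wx": 0, "wy": 0, "wz": 0, "grip": 2}]}}

```text
time_s: 10.18
position: [0.5729, 0.1283, 0.1336]
tcp_rot: [[0.263, 0.0, -0.965], [0.965, -0.0, 0.263], [0.0, -1.0, -0.0]]
force: [-3.3, -0.8, 5.4]
opening: 0.112
```

Contact: Fz went from −3.8 to +5.4 N at the predicted seated height. I'll open and back off.

Call:
{"op": "drive_tool", "data": {"commands": [{"dx": 0, "dy": 0, "dz": 0, "wx": 0, "wy": 0, "wz": 0, "grip": 2}, {"dx": 0, "dy": 0, "dz": 0, "wx": 0, "wy": 0, "wz": 0, "grip": 20}, {"dx": 0, "dy": 0, "dz": 0, "wx": 0, "wy": 0, "wz": 0, "grip": 45}, {"dx": 0, "dy": 0, "dz": 0, "wx": 0, "wy": 0, "wz": 0, "grip": 50}, {"dx": 0, "dy": 0, "dz": 0, "wx": 0, "wy": 0, "wz": 0, "grip": 50}, {"dx": 0, "dy": -0.3, "dz": 0, "wx": 0, "wy": 0, "wz": 0, "grip": 50}, {"dx": 0, "dy": -0.6, "dz": 0, "wx": 0, "wy": 0, "wz": 0, "grip": 50}, {"dx": 0, "dy": -0.8, "dz": 0, "wx": 0, "wy": 0, "wz": 0, "grip": 50}]}}

```text
time_s: 11.18
position: [0.5726, 0.1282, 0.2017]
tcp_rot: [[0.263, -0.001, -0.965], [0.965, -0.0, 0.263], [-0.0, -1.0, 0.001]]
force: [0.0, -0.3, -0.4]
opening: 0.571
```

Call:
{"op": "drive_tool", "data": {"commands": [{"dx": 0, "dy": -1, "dz": 0, "wx": 0, "wy": 0.1, "wz": 0, "grip": 60}, {"dx": 0, "dy": -0.3, "dz": 0, "wx": 0, "wy": 0.1, "wz": 0, "grip": 60}, {"dx": 0, "dy": 0, "dz": 0, "wx": 0, "wy": 0.1, "wz": 0, "grip": 60}, {"dx": 0, "dy": 0, "dz": 0, "wx": 0, "wy": 0.1, "wz": 0, "grip": 60}, {"dx": 0, "dy": 0, "dz": 0, "wx": 0, "wy": 0.1, "wz": 0, "grip": 60}, {"dx": 0, "dy": 0, "dz": 0, "wx": 0, "wy": 0.1, "wz": 0, "grip": 60}, {"dx": 0, "dy": 0, "dz": 0, "wx": 0, "wy": 0.1, "wz": 0, "grip": 60}, {"dx": 0, "dy": 0, "dz": 0, "wx": 0, "wy": 0.1, "wz": 0, "grip": 60}]}}

```text
time_s: 12.18
position: [0.573, 0.1283, 0.2539]
tcp_rot: [[0.999, 0.001, -0.043], [0.043, -0.0, 0.999], [0.001, -1.0, -0.0]]
force: [0.8, -0.2, 0.3]
opening: 0.689
```

Call:
{"op": "drive_tool", "data": {"commands": [{"dx": 0, "dy": 0, "dz": 0, "wx": 0, "wy": 0.1, "wz": 0, "grip": 60}, {"dx": 0, "dy": 0, "dz": 0, "wx": 0, "wy": 0.1, "wz": 0, "grip": 60}, {"dx": 0, "dy": 0, "dz": 0, "wx": 0, "wy": 0, "wz": 0, "grip": 60}]}}

```text
time_s: 12.55
position: [0.573, 0.1283, 0.2537]
tcp_rot: [[0.965, 0.001, 0.261], [-0.261, 0.0, 0.965], [0.001, -1.0, 0.0]]
force: [-0.6, 0.8, -0.3]
opening: 0.691
```

Run:
```python
from h import *
go([.433,.088,.20],-15.25)
c=[]
for n in("top","scene"):
    im,d=cap(n); np.savez(n+"2.npz",im=im,d=d)
    u,v=proj(n,[.55,.12,.11]).astype(int); v=max(v,60);c.append(cv2.resize(im[v-60:v+60,u-65:u+65],None,fx=3,fy=3,interpolation=3))
cv2.imwrite("pics/hung.png",np.hstack(c)[:,:,::-1])
W=cloud("scene",d)
for p in((.6037,.0756),(.6258,.1567),(.6148,.1162)):
    u,v=proj("scene",[p[0],p[1],.115]).astype(int); print("flange z",np.nanmedian(W[v-2:v+3,u-2:u+3,2]).round(4))
```

```text
t 12.55 P [0.573  0.1283 0.2537] th -15.12 q [ 1.7 26.7 87.1 -0.  66.2 16.8] F [-0.6  0.8 -0.3] open 60.1
turn units [-0.0002  0.0014  0.0006] shift after turn (dx,dy,dz) [-3.112  1.343 -1.893] now [-3.117  1.34  -1.886]
flange z 0.1171
flange z 0.1187
flange z 0.1148
```

View pics/hung.png

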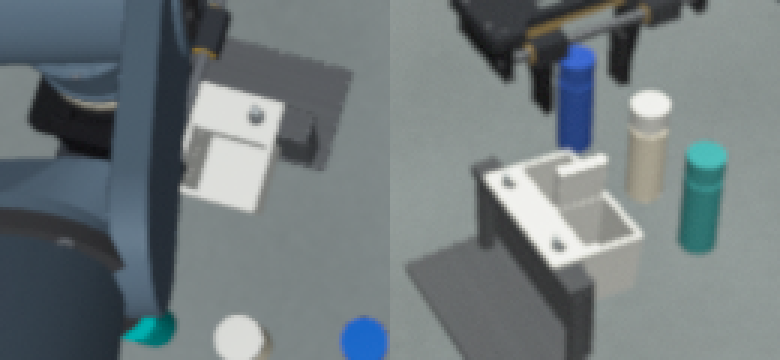

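The scene view shows the holder hung, with both pins through the holes (crop (508,182) and (558,243)) and the flange level. Next is the tall vial.

Call:
{"op": "drive_tool", "data": {"commands": [{"dx": -0.7, "dy": 0, "dz": -0.4, "wx": 0, "wy": 0, "wz": 0, "grip": 65}, {"dx": -0.8, "dy": 0, "dz": -0.5, "wx": 0, "wy": 0, "wz": 0, "grip": 65}, {"dx": -0.8, "dy": 0, "dz": -0.5, "wx": 0, "wy": 0, "wz": 0, "grip": 65}, {"dx": -0.8, "dy": 0, "dz": -0.49, "wx": 0, "wy": 0, "wz": 0, "grip": 65}, {"dx": 0, "dy": 0.6, "dz": 0, "wx": 0, "wy": 0, "wz": 0, "grip": 65}, {"dx": 0, "dy": 0.6, "dz": 0, "wx": 0, "wy": 0, "wz": 0, "grip": 65}, {"dx": 0, "dy": 0, "dz": 0, "wx": 0, "wy": 0, "wz": 0, "grip": 65}, {"dx": 0, "dy": 0, "dz": 0, "wx": 0, "wy": 0, "wz": 0, "grip": 65}]}}

```text
time_s: 13.65
position: [0.434, 0.0879, 0.2056]
tcp_rot: [[0.965, 0.001, 0.262], [-0.262, -0.0, 0.965], [0.001, -1.0, 0.0]]
force: [-1.1, 0.2, 0.7]
opening: 0.752
```

Run:
```python
from h import *
go([.433,.088,.098],-15.25)
im=np.load("scene0.npz")["im"]
# cap-top centre from scene view
a,b,c,d=358,390,185,200; m=(im[c:d,a:b].min(2)>185).astype(np.uint8); ct=max(cv2.findContours(m,0,2)[0],key=cv2.contourArea)
x,y,w,h=cv2.boundingRect(ct); u,v=proj("scene",[.433,.088,.11]); print("expect",u.round(1),v.round(1),"mask box",x+a,y+c,w,h,ray("scene",x+a+(w-1)/2,v,.11).round(4))
```

```text
t 13.65 P [0.434  0.0879 0.2056] th -15.19 q [ -3.1  19.9 109.8   0.   50.2  12.1] F [-1.1  0.2  0.7] open 65.4
turn units [-0.0002  0.0007  0.0007] shift after turn (dx,dy,dz) [-0.026  2.69  -0.005] now [-0.029  2.69  -0.006]
expect 374.1 192.9 mask box 367 189 14 9 [0.4342 0.0868 0.11  ]
```

Both views agree to about 1 mm. I'll descend and grip.

Call:
{"op": "drive_tool", "data": {"commands": [{"dx": -0.02, "dy": 0.6, "dz": 0, "wx": 0, "wy": 0, "wz": 0, "grip": 65}, {"dx": 0, "dy": 0.6, "dz": 0, "wx": 0, "wy": 0, "wz": 0, "grip": 65}, {"dx": 0, "dy": 0.6, "dz": 0, "wx": 0, "wy": 0, "wz": 0, "grip": 65}, {"dx": 0, "dy": 0.6, "dz": 0, "wx": 0, "wy": 0, "wz": 0, "grip": 65}, {"dx": 0, "dy": 0.28, "dz": 0, "wx": 0, "wy": 0, "wz": 0, "grip": 65}, {"dx": 0, "dy": 0, "dz": 0, "wx": 0, "wy": 0, "wz": 0, "grip": 65}, {"dx": 0, "dy": 0, "dz": 0, "wx": 0, "wy": 0, "wz": 0, "grip": 45}, {"dx": 0, "dy": 0, "dz": 0, "wx": 0, "wy": 0, "wz": 0, "grip": 30}]}}

```text
time_s: 14.65
position: [0.4332, 0.0882, 0.0985]
tcp_rot: [[0.965, 0.002, 0.263], [-0.263, -0.0, 0.965], [0.002, -1.0, 0.0]]
force: [0.0, -0.1, -0.1]
opening: 0.604
```

Call:
{"op": "drive_tool", "data": {"commands": [{"dx": 0, "dy": 0, "dz": 0, "wx": 0, "wy": 0, "wz": 0, "grip": 30}, {"dx": 0, "dy": 0, "dz": 0, "wx": 0, "wy": 0, "wz": 0, "grip": 25}, {"dx": 0, "dy": 0, "dz": 0, "wx": 0, "wy": 0, "wz": 0, "grip": 25}, {"dx": 0, "dy": 0, "dz": 0, "wx": 0, "wy": 0, "wz": 0, "grip": 25}]}}

```text
time_s: 15.15
position: [0.4329, 0.0881, 0.098]
tcp_rot: [[0.965, 0.001, 0.263], [-0.263, -0.0, 0.965], [0.001, -1.0, 0.0]]
force: [0.5, 0.5, 4.9]
opening: 0.406
```

Call:
{"op": "drive_tool", "data": {"commands": [{"dx": 0, "dy": -0.2, "dz": 0, "wx": 0, "wy": 0, "wz": 0, "grip": 25}, {"dx": 0, "dy": -0.5, "dz": 0, "wx": 0, "wy": 0, "wz": 0, "grip": 25}, {"dx": 0, "dy": -0.8, "dz": 0, "wx": 0, "wy": 0, "wz": 0, "grip": 25}, {"dx": 0, "dy": -0.9, "dz": 0, "wx": 0, "wy": 0, "wz": 0, "grip": 25}, {"dx": 0, "dy": -0.9, "dz": 0, "wx": 0, "wy": 0, "wz": 0, "grip": 25}, {"dx": 0, "dy": -0.9, "dz": 0, "wx": 0, "wy": 0, "wz": 0, "grip": 25}, {"dx": 0, "dy": -0.6, "dz": 0, "wx": 0, "wy": 0, "wz": 0, "grip": 25}, {"dx": 0, "dy": 0, "dz": 0, "wx": 0, "wy": 0, "wz": 0, "grip": 25}]}}

```text
time_s: 16.15
position: [0.4333, 0.0882, 0.2913]
tcp_rot: [[0.965, 0.004, 0.263], [-0.263, -0.0, 0.965], [0.004, -1.0, 0.001]]
force: [0.0, -0.3, -1.4]
opening: 0.407
```

```bash
python3 -c "
from h import *
go([.581,.1574,.288],-15.25)"
```

```text
t 16.15 P [0.4333 0.0882 0.2913] th -15.23 q [ -3.   12.2 103.7  -0.   63.8  12.2] F [ 0.  -0.3 -1.4] open 35.4
turn units [-0.0006  0.0003  0.0026] shift after turn (dx,dy,dz) [3.107 0.082 2.641] now [3.108 0.097 2.64 ]
```

Call:
{"op": "drive_tool", "data": {"commands": [{"dx": 0.4, "dy": 0, "dz": 0.34, "wx": 0, "wy": 0, "wz": 0, "grip": 25}, {"dx": 0.7, "dy": 0, "dz": 0.6, "wx": 0, "wy": 0, "wz": 0, "grip": 25}, {"dx": 0.7, "dy": 0, "dz": 0.6, "wx": 0, "wy": 0, "wz": 0, "grip": 25}, {"dx": 0.7, "dy": 0, "dz": 0.6, "wx": 0, "wy": 0, "wz": 0, "grip": 25}, {"dx": 0.4, "dy": 0, "dz": 0.34, "wx": 0, "wy": 0, "wz": 0, "grip": 25}, {"dx": 0.2, "dy": 0, "dz": 0.16, "wx": 0, "wy": 0, "wz": 0, "grip": 25}, {"dx": 0, "dy": 0, "dz": 0, "wx": 0, "wy": 0, "wz": 0, "grip": 25}, {"dx": 0, "dy": 0, "dz": 0, "wx": 0, "wy": 0, "wz": 0, "grip": 25}]}}

```text
time_s: 17.15
position: [0.5788, 0.1571, 0.2892]
tcp_rot: [[0.965, -0.002, 0.263], [-0.263, -0.0, 0.965], [-0.002, -1.0, -0.001]]
force: [0.6, 0.2, -1.2]
opening: 0.403
```

Run:
```python
from h import *
go([.581,.1574,.157],-15.25)
im,d=cap("scene"); W=cloud("scene",d)
u,v=proj("scene",[.58,.13,.2]).astype(int); a=max(v-90,0)
cv2.imwrite("pics/v1.png",cv2.resize(im[a:v+80,u-80:u+80],None,fx=3.5,fy=3.5,interpolation=3)[:,:,::-1])
t=[proj("scene",p) for p in([.581,.1574,.19],[.581,.1574,.115])]; print(t,(u-80,a))
```

```text
t 17.15 P [0.5788 0.1571 0.2892] th -15.24 q [ 4.5 25.6 82.8 -0.  71.8 19.8] F [ 0.6  0.2 -1.2] open 35.1
turn units [ 0.0006  0.0001 -0.0012] shift after turn (dx,dy,dz) [0.05  3.305 0.022] now [0.057 3.305 0.024]
[array([356.26119166, 209.65306274]), array([355.24424759, 231.76393108])] (np.int64(268), np.int64(110))
```

View pics/v1.png

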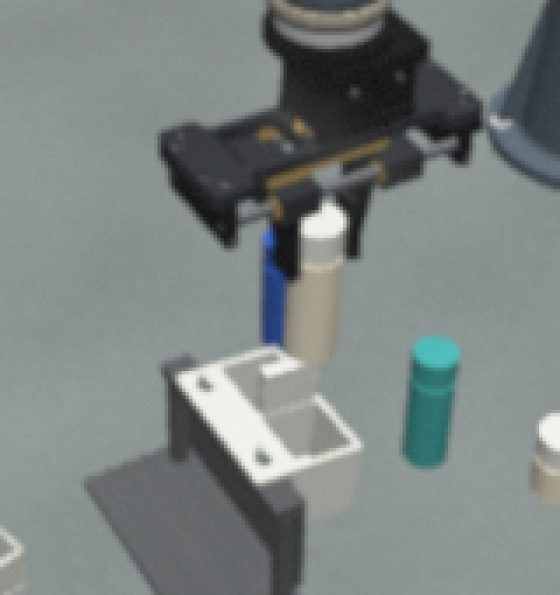

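Scene view: the vial is upright in the grip, with its bottom at pixel (357,211) directly above the left compartment, whose rim centre is at about (356,232). I'll lower it.

Call:
{"op": "drive_tool", "data": {"commands": [{"dx": 0.05, "dy": 0.4, "dz": 0.02, "wx": 0, "wy": 0, "wz": 0, "grip": 25}, {"dx": 0, "dy": 0.6, "dz": 0, "wx": 0, "wy": 0, "wz": 0, "grip": 25}, {"dx": 0, "dy": 0.6, "dz": 0, "wx": 0, "wy": 0, "wz": 0, "grip": 25}, {"dx": 0, "dy": 0.4, "dz": 0, "wx": 0, "wy": 0, "wz": 0, "grip": 25}, {"dx": 0, "dy": 0.3, "dz": 0, "wx": 0, "wy": 0, "wz": 0, "grip": 25}, {"dx": 0, "dy": 0.2, "dz": 0, "wx": 0, "wy": 0, "wz": 0, "grip": 25}, {"dx": 0, "dy": 0.2, "dz": 0, "wx": 0, "wy": 0, "wz": 0, "grip": 25}, {"dx": 0, "dy": 0, "dz": 0, "wx": 0, "wy": 0, "wz": 0, "grip": 25}]}}

```text
time_s: 18.2
position: [0.582, 0.1577, 0.1814]
tcp_rot: [[0.965, -0.001, 0.263], [-0.263, -0.0, 0.965], [-0.001, -1.0, -0.0]]
force: [0.3, -0.5, -1.3]
opening: 0.406
```

Call:
{"op": "drive_tool", "data": {"commands": [{"dx": 0, "dy": 0.15, "dz": 0, "wx": 0, "wy": 0, "wz": 0, "grip": 25}, {"dx": 0, "dy": 0.15, "dz": 0, "wx": 0, "wy": 0, "wz": 0, "grip": 25}, {"dx": 0, "dy": 0.15, "dz": 0, "wx": 0, "wy": 0, "wz": 0, "grip": 25}, {"dx": 0, "dy": 0.07, "dz": 0, "wx": 0, "wy": 0, "wz": 0, "grip": 25}, {"dx": 0, "dy": 0.04, "dz": 0, "wx": 0, "wy": 0, "wz": 0, "grip": 25}, {"dx": 0, "dy": 0, "dz": 0, "wx": 0, "wy": 0, "wz": 0, "grip": 25}, {"dx": 0, "dy": 0, "dz": 0, "wx": 0, "wy": 0, "wz": 0, "grip": 25}]}}

```text
time_s: 19.08
position: [0.5823, 0.1577, 0.1595]
tcp_rot: [[0.965, 0.0, 0.263], [-0.263, 0.0, 0.965], [0.0, -1.0, 0.0]]
force: [0.2, -1.1, -1.0]
opening: 0.407
```

Call:
{"op": "drive_tool", "data": {"commands": [{"dx": 0, "dy": 0.03, "dz": 0, "wx": 0, "wy": 0, "wz": 0, "grip": 25}, {"dx": 0, "dy": 0.03, "dz": 0, "wx": 0, "wy": 0, "wz": 0, "grip": 25}, {"dx": 0, "dy": 0, "dz": 0, "wx": 0, "wy": 0, "wz": 0, "grip": 25}, {"dx": 0, "dy": 0, "dz": 0, "wx": 0, "wy": 0, "wz": 0, "grip": 25}]}}

```text
time_s: 19.58
position: [0.5822, 0.1577, 0.1569]
tcp_rot: [[0.965, -0.0, 0.263], [-0.263, 0.0, 0.965], [-0.0, -1.0, -0.0]]
force: [-0.5, -0.4, -1.3]
opening: 0.408
```

Call:
{"op": "drive_tool", "data": {"commands": [{"dx": 0, "dy": 0.025, "dz": 0, "wx": 0, "wy": 0, "wz": 0, "grip": 25}, {"dx": 0, "dy": 0, "dz": 0, "wx": 0, "wy": 0, "wz": 0, "grip": 25}, {"dx": 0, "dy": 0, "dz": 0, "wx": 0, "wy": 0, "wz": 0, "grip": 25}]}}

```text
time_s: 19.95
position: [0.5821, 0.1577, 0.1559]
tcp_rot: [[0.965, -0.0, 0.263], [-0.263, -0.0, 0.965], [-0.0, -1.0, -0.0]]
force: [0.4, 0.5, -1.4]
opening: 0.405
```

Call:
{"op": "drive_tool", "data": {"commands": [{"dx": 0, "dy": 0.03, "dz": 0, "wx": 0, "wy": 0, "wz": 0, "grip": 25}, {"dx": 0, "dy": 0.02, "dz": 0, "wx": 0, "wy": 0, "wz": 0, "grip": 25}, {"dx": 0, "dy": 0, "dz": 0, "wx": 0, "wy": 0, "wz": 0, "grip": 25}, {"dx": 0, "dy": 0, "dz": 0, "wx": 0, "wy": 0, "wz": 0, "grip": 25}]}}

```text
time_s: 20.45
position: [0.5824, 0.1578, 0.1547]
tcp_rot: [[0.965, 0.001, 0.263], [-0.263, 0.0, 0.965], [0.001, -1.0, 0.0]]
force: [-0.9, -0.7, 4.5]
opening: 0.406
```

Floor contact: Fz went from −1.4 to +4.5 N. I'll release and retreat.

Call:
{"op": "drive_tool", "data": {"commands": [{"dx": 0, "dy": 0, "dz": 0, "wx": 0, "wy": 0, "wz": 0, "grip": 42}, {"dx": 0, "dy": 0, "dz": 0, "wx": 0, "wy": 0, "wz": 0, "grip": 50}, {"dx": 0, "dy": 0, "dz": 0, "wx": 0, "wy": 0, "wz": 0, "grip": 50}, {"dx": 0, "dy": 0, "dz": 0, "wx": 0, "wy": 0, "wz": 0, "grip": 50}, {"dx": 0, "dy": -0.2, "dz": 0, "wx": 0, "wy": 0, "wz": 0, "grip": 50}, {"dx": 0, "dy": -0.5, "dz": 0, "wx": 0, "wy": 0, "wz": 0, "grip": 50}, {"dx": 0, "dy": -0.8, "dz": 0, "wx": 0, "wy": 0, "wz": 0, "grip": 50}, {"dx": 0, "dy": -1, "dz": 0, "wx": 0, "wy": 0, "wz": 0, "grip": 50}]}}

```text
time_s: 21.45
position: [0.5818, 0.1576, 0.2547]
tcp_rot: [[0.965, -0.001, 0.263], [-0.263, -0.0, 0.965], [-0.001, -1.0, -0.0]]
force: [0.1, 0.3, 0.4]
opening: 0.578
```

Call:
{"op": "drive_tool", "data": {"commands": [{"dx": 0, "dy": -0.5, "dz": 0, "wx": 0, "wy": 0, "wz": 0, "grip": 50}, {"dx": -0.3, "dy": 0, "dz": -0.8, "wx": 0, "wy": 0, "wz": 0, "grip": 50}, {"dx": -0.3, "dy": 0, "dz": -1, "wx": 0, "wy": 0, "wz": 0, "grip": 50}, {"dx": -0.3, "dy": 0, "dz": -1, "wx": 0, "wy": 0, "wz": 0, "grip": 50}, {"dx": -0.3, "dy": 0, "dz": -1, "wx": 0, "wy": 0, "wz": 0, "grip": 50}, {"dx": -0.3, "dy": 0, "dz": -1, "wx": 0, "wy": 0, "wz": 0, "grip": 50}, {"dx": 0, "dy": 0, "dz": 0, "wx": 0, "wy": 0, "wz": 0, "grip": 50}, {"dx": 0, "dy": 0, "dz": 0, "wx": 0, "wy": 0, "wz": 0, "grip": 50}]}}

```text
time_s: 22.45
position: [0.4745, -0.0117, 0.2746]
tcp_rot: [[0.965, 0.002, 0.263], [-0.263, 0.0, 0.965], [0.002, -1.0, 0.001]]
force: [0.7, -0.6, 0.9]
opening: 0.573
```

Run:
```python
from h import *
go([.5,.0,.25],-15.25)
c=[]
for n in("top","scene"):
    im,d=cap(n); W=cloud(n,d)
    if n=="top":
        w=W[120:260,200:330].reshape(-1,3); q=w[(w[:,2]>.16)&(w[:,2]<.18)]; print("vial top",np.median(q[:,2]).round(4),((q.min(0)+q.max(0))/2).round(4),len(q))
        q=w[(w[:,2]>.14)&(w[:,2]<.158)]; print("fin?",np.median(q,0).round(4),len(q))
    for p in((.6037,.0756),(.6258,.1567),(.6148,.1162)):
        u,v=proj(n,[p[0],p[1],.115]).astype(int); print(n,"flange z",np.nanmedian(W[v-2:v+3,u-2:u+3,2]).round(4))
    u,v=proj(n,[.57,.13,.11]).astype(int); c.append(cv2.resize(im[v-60:v+60,u-65:u+65],None,fx=3,fy=3,interpolation=3))
cv2.imwrite("pics/end.png",np.hstack(c)[:,:,::-1])
```

```text
t 22.45 P [ 0.4745 -0.0117  0.2746] th -15.27 q [-15.   16.3 100.9   0.   62.7   0.3] F [ 0.7 -0.6  0.9] open 49.8
turn units [-0.0003 -0.0002  0.0011] shift after turn (dx,dy,dz) [0.538 0.614 0.45 ] now [0.537 0.615 0.45 ]
vial top 0.1642 [0.5723 0.1585 0.1644] 206
fin? [0.5672 0.1301 0.15  ] 137
top flange z 0.5968
top flange z 0.1158
top flange z 0.1151
scene flange z 0.1176
scene flange z 0.1193
scene flange z 0.1148
```

View pics/end.png

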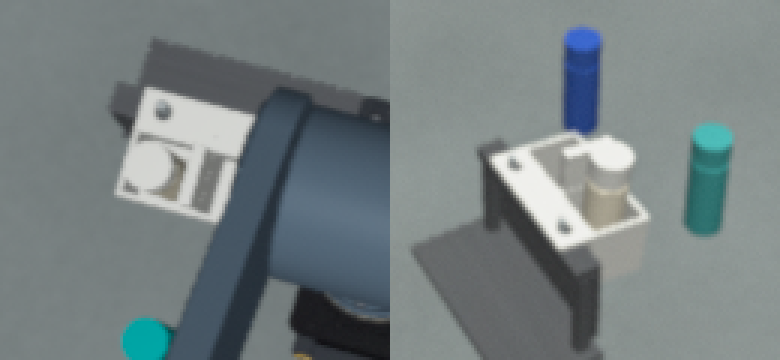

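The top view shows the vial's cap at crop (152,168) in the left compartment, and the scene view shows it at (610,158). The holder is still on both pins. It leans a little, so I'll measure the lean and check that it is steady before handing in.

Run:
```python
from h import *
X=np.array([.9648,-.263]);Y=np.array([.263,.9648]);M=np.array([.6148,.1162])
for n in("top","scene","top"):
    im,d=cap(n); W=cloud(n,d).reshape(-1,3); x=(W[:,:2]-M)@X; y=(W[:,:2]-M)@Y
    m=(W[:,2]>.095)&(W[:,2]<.125)&(x>-.076)&(x<.013)&(abs(y)<.06)&(im.reshape(-1,3).min(1)>150)
    q=np.c_[x[m],y[m],np.ones(m.sum())]; s=np.linalg.lstsq(q,W[m,2],rcond=None)[0]
    r=W[m,2]-q@s; k=abs(r)<.004; s=np.linalg.lstsq(q[k],W[m,2][k],rcond=None)[0]
    print(n,k.sum(),"slope x,y (deg)",np.degrees(s[:2]).round(2),"flange top z at pins",s[2].round(4))
    if n=="top":
        v=(W[:,2]>.155)&(W[:,2]<.18)&(abs(x+.04)<.04)&(abs(y-.035)<.03); print("vial top rel pinmid x,y,z",x[v].min().round(4),x[v].max().round(4),np.median(y[v]).round(4),np.median(W[v,2]).round(4))
if 1: 
    im=np.load("top0.npz")["im"]
s=bot.read_state(); print(s["time_s"])
```

```text
top 554 slope x,y (deg) [ 5.55 -0.02] flange top z at pins 0.115
vial top rel pinmid x,y,z -0.0698 -0.0355 0.03 0.164
scene 467 slope x,y (deg) [ 7.45 -0.02] flange top z at pins 0.1145
top 565 slope x,y (deg) [ 5.61 -0.2 ] flange top z at pins 0.1151
vial top rel pinmid x,y,z -0.0697 -0.0352 0.0297 0.1643
22.7
```

```bash
python3 -c "
from h import *
print(workorder.hand_in())"
```

```text
the job is handed in; nothing more can be done
None
```

I hung the white holder on the rail with both pins through its flange holes, then lowered the tall vial to the floor of the left (+y) compartment before letting go. I handed the job in at about 22.7 s of the 61 s allowed; the hand-in gives no verdict.

**Seating:** for both the holder and the vial, the vertical force on the tool changed sign just before release. It went from −3.8 to +5.4 N for the holder and from −1.4 to +4.5 N for the vial.

**Holder at the end:** the flange top at the pins measured 0.115 m, as it should when fully down. The holder leans forward within the limit of 0.2 rad (11.5°), but the cameras disagreed on how much: about 5.6° from the top and 7.5° from the scene view.

**Vial at the end:** the vial's top was at 0.164 m, about 5 mm below the upright value, which fits the lean. Two top-view readings 0.1 s apart matched, so it looks at rest, and the arm was clear of everything.

**Not checked:** I did not measure the cup, the tweezers and the other two vials again at the end. The arm's path kept well clear of them.

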